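# Gauge the depth of the probe well

## Task

Measure the depth of the probe well in the metal thermometer-check unit with the depth gauge: take the gauge from its wooden stand, lower its rod into the well until it bottoms out, then push the stop plate gently on down the rod until it sits flat on the unit's steel deck, and hold it pressed there with 10 to 20 N in all for a full second. Then move the gauge, without disturbing its setting, into the wider rest hole beside the well, rod down and plate fully seated on the deck, and let go so that the depth can be read. Leave the tamper, cups and glass alone.

Things in the scene. Friction and masses are not known exactly. Their poses are not given: they have to be found in the camera images.
- gauge_grip (a point): Centre of the steel depth gauge's square grip, 26 x 26 mm, 44 mm tall, faces square to this point's x and y, z up along the rod; 22 mm above the top of the round stop plate (44 mm wide, 6 mm thick) under it. About 0.2 kg. It starts upright in the wooden stand, plate on the stand's top.
- stop_face (a point): Centre of the underside of the gauge's stop plate, on the axis, 28 mm below gauge_grip.
- rod_tip (a point): Lower end of the gauge's round rod, 10 mm in diameter with a 2.5 mm bevel at the tip. It sticks out 66 to 72 mm below the stop plate at the start.
- gauge_rod (a joint): How far the rod has slid up through the grip, m: 0 = it sticks out 72 mm below the stop plate, 0.036 (limit) = 36 mm. Friction of about 6 N keeps it where it is left. Starts at 0 to 0.006. Above the grip its 14 mm wide cap reaches up 11 mm at the start, at most 37 mm after the measurement.
- well_mouth (a point): Point on the axis of the probe well, level with the top of the unit's casing. The steel deck stands 2 to 12 mm above this, differently each time and not reported: it must be felt. The well is a blind vertical bore, 13 mm wide in the deck with a 2 mm chamfer, wider below; its floor is 42 to 56 mm under the deck. Seen from the side with the black panel it is the left hole.
- rest_hole (a point): Point on the axis of the rest hole, level with the top of the casing, 60 mm from the well. The hole is 16 mm wide in the deck with a 2 mm chamfer, 68 mm deep or more, so that the set rod does not reach its bottom.
- well_floor (a point): Centre of the flat floor of the probe well, whose depth under the deck is to be measured.
- check_unit: The fixed thermometer-check unit with its deck: casing 116 x 116 mm, 85 mm tall, black panel on its front (-x of its frame, +y to the left seen from there), flat steel deck 100 x 112 mm (x, y) on top; origin at the centre of its underside.
- gauge_stand: The fixed wooden gauge stand, 78 x 78 mm, 85 mm tall, with a 16 mm hole in which the gauge stands at the start; origin at the centre of its underside.
- tamper: Bystander: coffee tamper with dark wooden handle, 58 mm wide, 94 mm tall, origin at the centre of its underside.
- cups: Bystander: two stacked white porcelain cups, 82 mm wide, 89 mm tall, origin at the centre of the underside.
- glass: Bystander: small empty glass, 64 mm wide, 80 mm tall, origin at the centre of the underside.
Mind the look-alikes: they are no part of the job. What is shaped like the part that bears gauge_grip but yellow is not meant.

How it is judged:
By the outcome, as a careful person would: the job done as asked, in the order asked, and still so for the second after the job is handed in, with the robot touching nothing.
It also fails if it takes over 67 s, if anything falls off the work surface, if the arm or the gripper's body presses on something with over 40 N, if the wrist force passes 120 N, or if a joint passes its speed limit or range.

## Robot

A 6-joint arm with a two-finger parallel gripper is mounted at the origin on a cart in front of the work surface, level with it; the furniture and walls round the work are solid. World frame = base frame: x ahead of the robot, y to its left, z up, the work surface at z = 0. Lengths are in m, angles in rad, forces in N, time in s.
With the tool pointing down it reaches from about 0.25 to 0.775 m from the base axis. Payload 4 kg.
Tool frame: the origin (TCP) lies at the centre of the arm's flange, where the gripper is bolted on; the fingertips stand 199 mm ahead of it and the grasp point (between the pads) lies 180 mm ahead of it (robot.tcp_to_tips is the z of the fingertips in the tool frame, in m); z points along the fingers, y is the line along which they close (so a half turn about z gives the same grasp; the last joint's range is limited). The gripper opens to 94 mm and grips with 3 to 60 N. Pads are 16 mm wide; open, the fingers measure 119 mm over their backs; the gripper's body (75 mm by 177 mm) begins 78 mm behind the grasp point.
Start: joints at [1.143, 0.087, 1.371, -0, 1.684, -0.103], TCP at [0.176, 0.521, 0.405] pointing down, gripper open.
Joint ranges: [-3.1, 3.1], [-0.76, 2.03], [0.27, 2.55], [-1.08, 4.22], [0.17, 2.65], [-2.57, 2.57]. Speed limits (rad/s): [2.79, 2.79, 3.14, 3.14, 3.14, 3.14].

## Interface

Orientations are given as [roll, pitch, yaw] about the fixed x, y, z axes, in that order (R = Rz(yaw) Ry(pitch) Rx(roll)).
In Python, from bench import robot gives the robot as it stands.
- The arm moves only by the tool play_rows, never from a script. Its arguments are lists of equal length, an entry for each row: "translation": the shift along the tool's x, y, z scaled (see below), a list of three; "twist": the turn, a rotation vector about the tool's x, y, z scaled (see below), a list of three; "gripper": the opening, from -1 (shut) to 1 (fully open). A call has 1 to 8 rows; each row shifts and turns the commanded pose from where the row before left it, along the tool's axes as they then stand; what a row does not reach is not made up. The controller multiplies each number of a shift by 0.04 m and each number of a turn by 0.1 rad. A row lasts 1/10 s, in which the tool goes at most 50 mm and 8.59 degrees, less where a joint would pass 70% of its speed; a pose out of reach is approached as far as the arm can. A call with a number of a shift or a turn outside -1 to 1 is refused whole. A call with a gripper value outside its range is refused whole. The fingers move at their own pace and stop on an object; the grip force is fixed at half the most. Time passes only in rows, so rows that do not move let the fingers close. It gives the time, the measured TCP pose, the force, the opening and the grip force at its end, in the units of the state.
- robot.get_obs(): the state, without advancing time (a new reading comes with each control period).
- robot.snapshot(name): name is "side" or "top" or "wrist"; returns the picture (480x640x3 uint8, red, green, blue); there is no depth.
- robot.camera_model(name): a dict with "camera_matrix" (3x3 intrinsics, pixels), "k1" (the pictures are not rectified: a ray, as slopes to the right and down, at radius r is drawn at 1 + k1 r^2 times it, then the intrinsics apply), "rvec" (rotation vector, rad) and "tvec" (3), from world to camera coordinates, as OpenCV has them. Camera axes: x right, y down, z forward; pixel columns grow to the right and rows downward; lengths in m; the calibration is good to about 2 mm. A picture is of the moment at which its call begins: read the wrist's pose just before it. camera_model takes no time and is no camera call; for the wrist camera it gives the pose at the moment of the call.
- robot.close_job(): hands the job in; it is judged then, once.
Trained networks look in the newest picture that a camera, given by its name, has taken for a name from the list of things; names that differ only in an ending like _2 or _b are one class to them, and where a whole thing is asked for, a point or a joint stands for the part that bears it (a point fixed in the world has none). Each returns a list of dicts, best first, with "score" (0 to 1); they miss things now and then, are a little off and sometimes report something else, mostly with a low value. They report only what shows in the picture. A call takes as long as a camera call. They do not tell look-alikes from the thing itself.
- robot.recognise(name, camera): "centre" ([x, y, z] in m, in world coordinates, good to about 4 mm: the middle of the surface that is visible of it).
- robot.spot_point(name, camera): "centre" ([x, y, z] in m, in world coordinates, good to about 4 mm: a listed point, or the origin of a listed thing).
The state is a dict: "time": time; "joint_positions": joint angles; "qvel": joint speeds; "joint_torque": joint torques, N m; "tool_pos": TCP position; "ee_rot": TCP orientation; "wrist_force": force on the tool from outside, world axes, zero at the start; "wrist_torque": the same for the moment, N m; "width": finger opening in m; "finger_force": force on a finger pad.
Only numpy, scipy, OpenCV 4.12 (cv2) and the standard library are available. Lean on these libraries where they do the work, as an engineer would, in place of code of your own. Each camera call takes 0.05 s, during which the arm holds its last target. There are 200 camera calls.

## Working session

There is one attempt and no reset: what is moved stays moved. The work goes in short steps, Python scripts to look and compute and a tool call to move; the robot and the scene stay as the last step left them, time stands still between calls to the robot, and variables do not carry over. Pictures are saved under pics/ and viewed, at most 10 in all, crops included, and the job is handed in when it is done.

Besides the shell and the picture viewer there is one more tool, called as name(argument=value, ...), one argument or row to a line, values as JSON. play_rows: Moves the arm, as the interface text tells. Its arguments: {"type":"object","properties":{"translation":{"type":"array","items":{"type":"array","items":{"type":"number","minimum":-1,"maximum":1}}},"twist":{"type":"array","items":{"type":"array","items":{"type":"number","minimum":-1,"maximum":1}}},"gripper":{"type":"array","items":{"type":"number"}}},"required":["translation","twist","gripper"]}

```bash
mkdir -p pics; cat > h.py <<'E'
import numpy as np, cv2
from bench import robot
from scipy.spatial.transform import Rotation as R
def snap(c,n):
    im=robot.snapshot(c); cv2.imwrite(f'pics/{n}.png',im[:,:,::-1]); return im
def ray(cam,uv):
    m=robot.camera_model(cam) if isinstance(cam,str) else cam
    K=np.array(m['camera_matrix']);p=np.linalg.inv(K)@[uv[0],uv[1],1]
    d=p[:2].copy();s=d.copy()
    for _ in range(30): s=d/(1+m['k1']*(s@s))
    Rm=cv2.Rodrigues(np.array(m['rvec'],float))[0];t=np.array(m['tvec']).ravel()
    return -Rm.T@t, Rm.T@np.array([s[0],s[1],1])
def atz(cam,uv,z):
    o,d=ray(cam,uv); return o+d*(z-o[2])/d[2]
def proj(cam,P):
    m=robot.camera_model(cam)
    Rm=cv2.Rodrigues(np.array(m['rvec'],float))[0];c=Rm@np.array(P)+np.array(m['tvec']).ravel()
    s=c[:2]/c[2];s=s*(1+m['k1']*(s@s));K=np.array(m['camera_matrix']);return (K@[s[0],s[1],1])[:2]
E
python3 - <<'E'
from h import *
np.set_printoptions(precision=4,suppress=True)
o=robot.get_obs();print(o['time'],o['tool_pos'],o['ee_rot'],o['wrist_force'],o['width'])
for c in ['top','side','wrist']:
    snap(c,c+'0')
    for n in ['gauge_grip','well_mouth','rest_hole','check_unit','gauge_stand','tamper','cups','glass']:
        for d in robot.spot_point(n,c)[:3]:
            print(c,n,round(d['score'],2),np.array(d['centre']),proj(c,d['centre']).round())
top=cv2.imread('pics/top0.png');
E
```

```text
0.0 [0.1755 0.5211 0.4035] [-3.1394 -0.0002  2.8168] [ 0.2711  0.0662 -0.4044] 0.09387906861910157
top gauge_grip 0.84 [ 0.5473 -0.1503  0.1118] [397. 231.]
top well_mouth 0.62 [0.4836 0.1561 0.0829] [244. 264.]
top rest_hole 0.74 [0.5024 0.0932 0.0842] [275. 254.]
top check_unit 0.7 [0.493  0.1231 0.0029] [264. 259.]
top check_unit 0.54 [0.5037 0.0923 0.0856] [275. 254.]
top gauge_stand 0.56 [ 0.5479 -0.1541 -0.001 ] [392. 233.]
top tamper 0.92 [ 0.6991  0.04   -0.0015] [302. 164.]
top cups 0.97 [ 0.7057 -0.116   0.0013] [374. 161.]
top cups 0.31 [0.4878 0.1274 0.0018] [262. 262.]
top glass 0.97 [0.6887 0.1938 0.0001] [232. 169.]
side gauge_grip 0.93 [ 0.3505 -0.1821  0.0183] [197. 356.]
side gauge_grip 0.56 [ 0.5502 -0.1485  0.1099] [328. 279.]
side well_mouth 0.72 [ 0.6915  0.1971 -0.0039] [359. 224.]
side well_mouth 0.32 [0.506  0.0942 0.0848] [276. 217.]
side rest_hole 0.65 [0.5018 0.0949 0.084 ] [274. 217.]
side rest_hole 0.56 [ 0.5505 -0.1509  0.1101] [329. 279.]
side check_unit 0.87 [ 0.4887  0.1243 -0.0062] [266. 251.]
side check_unit 0.61 [0.486  0.1527 0.087 ] [262. 202.]
side gauge_stand 0.22 [ 0.7085 -0.1207  0.0001] [417. 315.]
side tamper 0.68 [ 0.6918  0.1978 -0.0033] [359. 223.]
side tamper 0.59 [0.6962 0.0355 0.0006] [383. 264.]
side cups 0.8 [ 0.7089 -0.123  -0.0019] [418. 317.]
side glass 0.65 [ 0.6944  0.1996 -0.0023] [360. 222.]
```

View pics/top0.png

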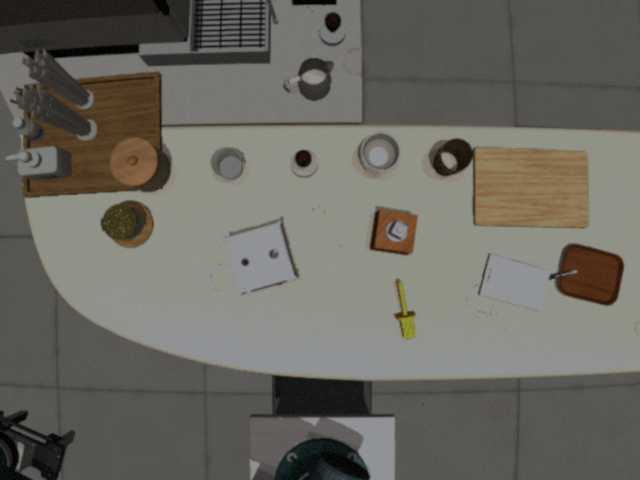

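View pics/side0.png

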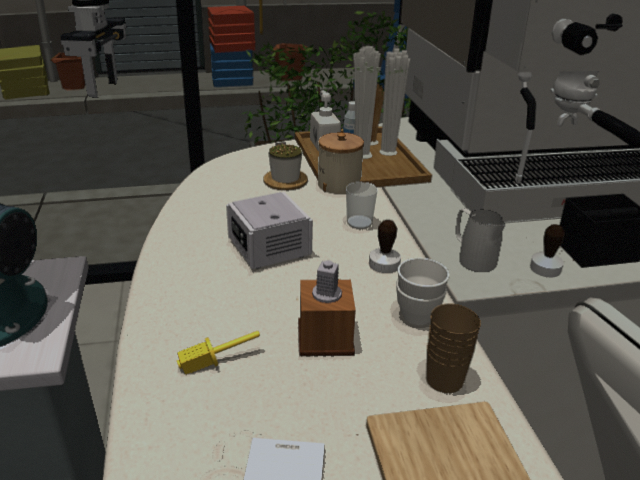

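The real steel gauge stands in the wooden stand at top-view pixel (397,231). The yellow look-alike lies at (405,320). The unit's holes are at (245,262) for the well and (275,254) for the rest hole, with the panel facing the robot. Next I'll move above the gauge.

```bash
cat >> h.py <<'E'
def plan(p1,yaw1,n,p0=None,r0=None,down=True):
    ob=robot.get_obs()
    p=np.array(ob['tool_pos'] if p0 is None else p0,float); r=R.from_euler('xyz',ob['ee_rot'] if r0 is None else r0)
    r1=R.from_euler('xyz',[np.pi,0,yaw1]); p1=np.array(p1,float)
    T=[];W=[]
    for i in range(n):
        k=n-i
        t=np.round(r.inv().apply((p1-p)/k)/.04,3 if k==1 else 2); p=p+r.apply(t*.04)
        w=np.round((r.inv()*r1).as_rotvec()/k/.1,3 if k==1 else 2); r=r*R.from_rotvec(w*.1)
        T.append(t.tolist());W.append(w.tolist())
    for i in range(0,n,8): print(T[i:i+8],'\n  ',W[i:i+8])
    print('max',abs(np.array(T)).max(),abs(np.array(W)).max())
E
python3 -c "
from h import *
plan([.545,-.15,.40],1.571,24)"
```

```text
[[-0.59, -0.54, 0.0], [-0.62, -0.51, 0.01], [-0.64, -0.48, 0.0], [-0.66, -0.44, 0.01], [-0.69, -0.41, 0.0], [-0.71, -0.37, 0.01], [-0.72, -0.33, 0.0], [-0.74, -0.3, 0.01]] 
   [[0.0, -0.0, 0.52], [0.0, -0.0, 0.52], [0.0, -0.0, 0.52], [0.0, -0.0, 0.52], [0.0, -0.0, 0.52], [0.0, -0.0, 0.52], [0.0, -0.0, 0.52], [0.0, -0.0, 0.52]]
[[-0.76, -0.26, 0.0], [-0.77, -0.22, 0.01], [-0.78, -0.18, 0.0], [-0.79, -0.13, 0.01], [-0.79, -0.09, 0.0], [-0.8, -0.05, 0.01], [-0.8, -0.01, 0.0], [-0.8, 0.03, 0.01]] 
   [[0.0, -0.0, 0.52], [0.0, -0.0, 0.52], [0.0, -0.0, 0.52], [0.0, -0.0, 0.52], [0.0, -0.0, 0.52], [0.0, -0.0, 0.52], [0.0, -0.0, 0.52], [0.0, -0.0, 0.52]]
[[-0.79, 0.07, 0.0], [-0.79, 0.11, 0.01], [-0.78, 0.15, 0.0], [-0.77, 0.19, 0.01], [-0.76, 0.23, 0.0], [-0.75, 0.27, 0.01], [-0.73, 0.32, 0.0], [-0.717, 0.347, 0.007]] 
   [[0.0, -0.0, 0.52], [0.0, -0.0, 0.52], [0.0, -0.0, 0.52], [0.0, -0.0, 0.52], [0.0, -0.0, 0.51], [0.0, -0.0, 0.52], [0.0, -0.0, 0.51], [0.0, -0.0, 0.518]]
max 0.8 0.52
```

play_rows(
  translation=[
    [-0.59,-0.54,0],
    [-0.62,-0.51,0.01],
    [-0.64,-0.48,0],
    [-0.66,-0.44,0.01],
    [-0.69,-0.41,0],
    [-0.71,-0.37,0.01],
    [-0.72,-0.33,0],
    [-0.74,-0.3,0.01],
  ],
  twist=[
    [0,0,0.52],
    [0,0,0.52],
    [0,0,0.52],
    [0,0,0.52],
    [0,0,0.52],
    [0,0,0.52],
    [0,0,0.52],
    [0,0,0.52],
  ],
  gripper=[1,1,1,1,1,1,1,1],
)

```text
time: 2.15
tool_pos: [0.2989, 0.2961, 0.4033]
ee_rot: [3.141, 0.0, 2.399]
wrist_force: [0.0, 0.2, 0.5]
width: 0.0941
finger_force: 0.0
```

play_rows(
  translation=[
    [-0.76,-0.26,0],
    [-0.77,-0.22,0.01],
    [-0.78,-0.18,0],
    [-0.79,-0.13,0.01],
    [-0.79,-0.09,0],
    [-0.8,-0.05,0.01],
    [-0.8,-0.01,0],
    [-0.8,0.03,0.01],
  ],
  twist=[
    [0,0,0.52],
    [0,0,0.52],
    [0,0,0.52],
    [0,0,0.52],
    [0,0,0.52],
    [0,0,0.52],
    [0,0,0.52],
    [0,0,0.52],
  ],
  gripper=[1,1,1,1,1,1,1,1],
)

```text
time: 2.95
tool_pos: [0.4227, 0.0718, 0.4017]
ee_rot: [3.141, 0.0, 1.983]
wrist_force: [0.9, -0.3, -0.3]
width: 0.0943
finger_force: 0.0
```

play_rows(
  translation=[
    [-0.79,0.07,0],
    [-0.79,0.11,0.01],
    [-0.78,0.15,0],
    [-0.77,0.19,0.01],
    [-0.76,0.23,0],
    [-0.75,0.27,0.01],
    [-0.73,0.32,0],
    [-0.72,0.35,0.01],
  ],
  twist=[
    [0,0,0.52],
    [0,0,0.52],
    [0,0,0.52],
    [0,0,0.52],
    [0,0,0.51],
    [0,0,0.52],
    [0,0,0.51],
    [0,0,0.52],
  ],
  gripper=[1,1,1,1,1,1,1,1],
)

```text
time: 3.75
tool_pos: [0.5456, -0.1513, 0.3999]
ee_rot: [3.141, -0.0, 1.569]
wrist_force: [0.6, 0.3, 0.0]
width: 0.094
finger_force: 0.0
```

```bash
python3 - <<'E'
from h import *
np.set_printoptions(precision=4,suppress=True)
o=robot.get_obs();print(o['time'],o['tool_pos'],o['ee_rot'],o['wrist_force'])
snap('wrist','w1')
for d in robot.spot_point('gauge_grip','wrist'): print(d['score'],np.array(d['centre']),proj('wrist',d['centre']))
print(ray('wrist',(320,240)))
E
```

```text
3.75 [ 0.5456 -0.1513  0.3999] [ 3.1413 -0.0002  1.5686] [0.6363 0.2597 0.036 ]
0.95 [ 0.35   -0.1788  0.018 ] [102.1603 243.0429]
0.65 [ 0.5495 -0.1539  0.1117] [324.4993 247.7316]
(array([ 0.5468, -0.0686,  0.3784]), array([-0.0008, -0.2873, -0.9579]))
```

View pics/w1.png

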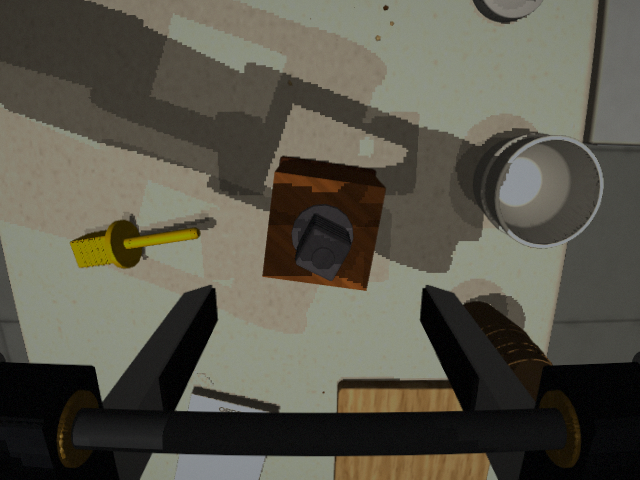

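The gauge grip is at about (325,250) on the stand and is turned roughly 30° in the picture. The fingers are at left and right, clear of it. I'll enlarge it to read the corners.

```bash
python3 - <<'E'
import cv2,numpy as np
im=cv2.imread('pics/w1.png')[195:295,260:390]
im=cv2.resize(im,None,fx=6,fy=6,interpolation=cv2.INTER_CUBIC).astype(float)
im=(np.clip(im/140,0,1)**.6*255).astype('uint8')
for i in range(0,13):
    cv2.putText(im,str(260+10*i),(60*i,10),0,.35,(0,255,255)); cv2.line(im,(60*i,0),(60*i,600),(0,90,90),1)
for i in range(0,10):
    cv2.putText(im,str(195+10*i),(0,60*i+10),0,.35,(0,255,0)); cv2.line(im,(0,60*i),(780,60*i),(0,90,0),1)
cv2.imwrite('pics/w1c.png',im)
E
```

```text
(no output)
```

View pics/w1c.png

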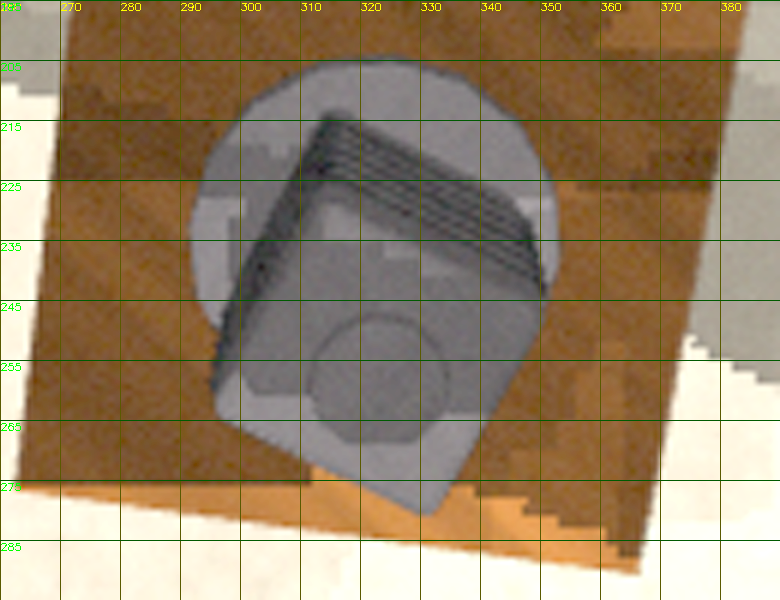

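```bash
python3 - <<'E'
from h import *
np.set_printoptions(precision=4,suppress=True)
q=np.array([atz('wrist',p,.135)[:2] for p in [(313,227.5),(350,245),(331.5,281),(295.5,264)]])
print(q,q.mean(0),np.linalg.norm(np.roll(q,-1,0)-q,axis=1))
d=np.roll(q,-1,0)-q; print(np.degrees(np.arctan2(d[:,1],d[:,0]))%90)
print('cap',atz('wrist',(322.5,257.5),.145),'plate',[atz('wrist',p,.091) for p in [(290.5,235.5),(352.5,235.5),(321.5,204.5)]])
s=np.array([atz('wrist',p,.085)[:2] for p in [(272,170),(383,187),(366,290),(263,276)]]);d=np.roll(s,-1,0)-s
print(s,np.linalg.norm(d,axis=1),s.mean(0))
print(robot.get_obs()['joint_positions'])
E
```

```text
[[ 0.5425 -0.1339]
 [ 0.5644 -0.1448]
 [ 0.5535 -0.1678]
 [ 0.5318 -0.1567]] [ 0.5481 -0.1508] [0.0245 0.0254 0.0244 0.0251]
[63.6439 64.6139 62.9483 64.6921]
cap [ 0.548  -0.1491  0.145 ] plate [array([ 0.526 , -0.1515,  0.091 ]), array([ 0.5693, -0.1516,  0.091 ]), array([ 0.5477, -0.1295,  0.091 ])]
[[ 0.514  -0.1066]
 [ 0.5902 -0.1186]
 [ 0.5805 -0.1955]
 [ 0.5046 -0.1841]] [0.0772 0.0775 0.0768 0.0781] [ 0.5473 -0.1512]
[-0.3729  0.1271  1.3388 -0.001   1.6763 -0.3688]
```

Gauge axis is at about (0.5478, −0.1512). Its faces lie at 64° mod 90°, so I'll use tool yaw 1.117. Before grasping I'll measure the holes with the camera straight above, then the gauge the same way, so the calibration bias cancels.

```bash
python3 -c "
from h import *
plan([.458,.05,.40],1.117,7)
plan([.512,-.226,.40],1.117,8,[.458,.05,.40],[np.pi,0,1.117])"
```

```text
[[0.72, -0.32, -0.0], [0.7, -0.36, -0.01], [0.68, -0.41, -0.0], [0.65, -0.45, -0.01], [0.62, -0.49, -0.0], [0.59, -0.53, -0.01], [0.551, -0.569, -0.002]] 
   [[-0.0, 0.0, 0.64], [-0.0, 0.0, 0.64], [-0.0, 0.0, 0.64], [-0.0, 0.0, 0.64], [-0.0, 0.0, 0.65], [-0.0, 0.01, 0.64], [-0.006, 0.0, 0.646]]
max 0.72 0.65
[[-0.7, 0.53, 0.0], [-0.7, 0.53, 0.0], [-0.7, 0.53, 0.0], [-0.7, 0.53, 0.0], [-0.7, 0.53, 0.0], [-0.7, 0.53, 0.0], [-0.7, 0.53, 0.0], [-0.71, 0.528, 0.0]] 
   [[0.0, 0.0, 0.0], [0.0, 0.0, 0.0], [0.0, 0.0, 0.0], [0.0, 0.0, 0.0], [0.0, 0.0, 0.0], [0.0, 0.0, 0.0], [0.0, 0.0, 0.0], [0.0, 0.0, 0.0]]
max 0.71 0.0
```

play_rows(
  translation=[
    [0.72,-0.32,0],
    [0.7,-0.36,-0.01],
    [0.68,-0.41,0],
    [0.65,-0.45,-0.01],
    [0.62,-0.49,0],
    [0.59,-0.53,-0.01],
    [0.55,-0.57,0],
    [0,0,0],
  ],
  twist=[
    [0,0,0.64],
    [0,0,0.64],
    [0,0,0.64],
    [0,0,0.64],
    [0,0,0.65],
    [0,0,0.64],
    [0,0,0.65],
    [0,0,0],
  ],
  gripper=[1,1,1,1,1,1,1,1],
)

```text
time: 4.65
tool_pos: [0.4542, 0.0555, 0.4016]
ee_rot: [-3.141, -0.002, 1.126]
wrist_force: [0.4, 0.3, 1.1]
width: 0.0942
finger_force: 0.0
```

```bash
python3 - <<'E'
from h import *
np.set_printoptions(precision=4,suppress=True)
o=robot.get_obs();print(o['time'],o['tool_pos'],o['ee_rot'],o['qvel'])
im=snap('wrist','w2')
import json; m=robot.camera_model('wrist'); json.dump({k:np.array(v).tolist() for k,v in m.items()},open('cam_w2.json','w'))
for n in ['well_mouth','rest_hole']:
    for d in robot.spot_point(n,'wrist'): print(n,d['score'],np.array(d['centre']),proj('wrist',d['centre']))
print(proj('wrist',[.484,.156,.09]),proj('wrist',[.503,.093,.09]))
E
```

```text
4.65 [0.4542 0.0555 0.4016] [-3.1413 -0.0017  1.1258] [-0.0551  0.0278 -0.0236 -0.0475 -0.025  -0.0807]
well_mouth 0.83 [0.491  0.1541 0.0865] [300.7627  78.1549]
rest_hole 0.72 [0.5019 0.0998 0.0824] [349.4004 145.474 ]
[288.4191  79.2009] [355.8979 154.8704]
```

View pics/w2.png

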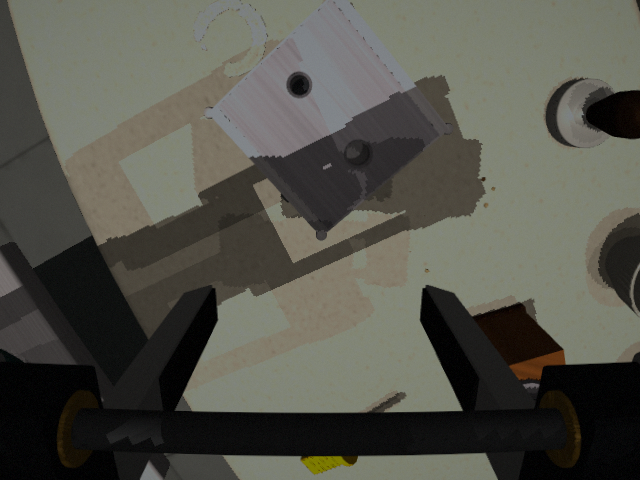

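play_rows(
  translation=[
    [-0.7,0.53,0],
    [-0.7,0.53,0],
    [-0.7,0.53,0],
    [-0.7,0.53,0],
    [-0.7,0.53,0],
    [-0.7,0.53,0],
    [-0.71,0.53,0],
    [-0.71,0.53,0],
  ],
  twist=[
    [0,0,0],
    [0,0,0],
    [0,0,0],
    [0,0,0],
    [0,0,0],
    [0,0,0],
    [0,0,0],
    [0,0,0],
  ],
  gripper=[1,1,1,1,1,1,1,1],
)

```text
time: 5.6
tool_pos: [0.5108, -0.2266, 0.4007]
ee_rot: [-3.141, 0.0, 1.119]
wrist_force: [0.6, 0.6, -0.4]
width: 0.0939
finger_force: 0.0
```

play_rows(
  translation=[
    [0,0,0],
  ],
  twist=[
    [0,0,0],
  ],
  gripper=[1],
)

```text
time: 5.7
tool_pos: [0.5109, -0.2286, 0.3997]
ee_rot: [-3.141, 0.002, 1.115]
wrist_force: [-0.2, -0.4, 0.2]
width: 0.094
finger_force: 0.0
```

```bash
python3 - <<'E'
from h import *
np.set_printoptions(precision=4,suppress=True)
o=robot.get_obs();print(o['time'],o['tool_pos'],o['ee_rot'])
im=snap('wrist','w3')
import json; m=robot.camera_model('wrist'); json.dump({k:np.array(v).tolist() for k,v in m.items()},open('cam_w3.json','w'))
for n in ['gauge_grip']:
    for d in robot.spot_point(n,'wrist'): print(n,d['score'],np.array(d['centre']),proj('wrist',d['centre']))
u,v=proj('wrist',[.5478,-.1512,.11]);print(u,v)
def crop(name,u,v,w,h,f):
    u0,v0=int(u-w/2),int(v-h/2)
    a=cv2.imread(f'pics/{name}.png')[v0:v0+h,u0:u0+w]
    a=cv2.resize(a,None,fx=f,fy=f,interpolation=cv2.INTER_CUBIC).astype(float)
    a=(np.clip(a/np.percentile(a,97),0,1)**.7*255).astype('uint8')
    for i in range(0,w,10):
        cv2.line(a,(f*i,0),(f*i,4000),(0,110,110),1);cv2.putText(a,str(u0+i),(f*i,10),0,.35,(0,255,255))
    for i in range(0,h,10):
        cv2.line(a,(0,f*i),(4000,f*i),(0,110,0),1);cv2.putText(a,str(v0+i),(0,f*i+10),0,.35,(0,255,0))
    return a
cv2.imwrite('pics/w3c.png',crop('w3',u,v,130,100,6))
E
```

```text
5.7 [ 0.5109 -0.2286  0.3997] [-3.1405  0.0016  1.1147]
gauge_grip 0.85 [ 0.3507 -0.1786  0.0147] [138.6727 243.3425]
gauge_grip 0.83 [ 0.548  -0.1516  0.1127] [321.9461 116.0708]
321.34344610735826 115.57710724581624
```

View pics/w3c.png

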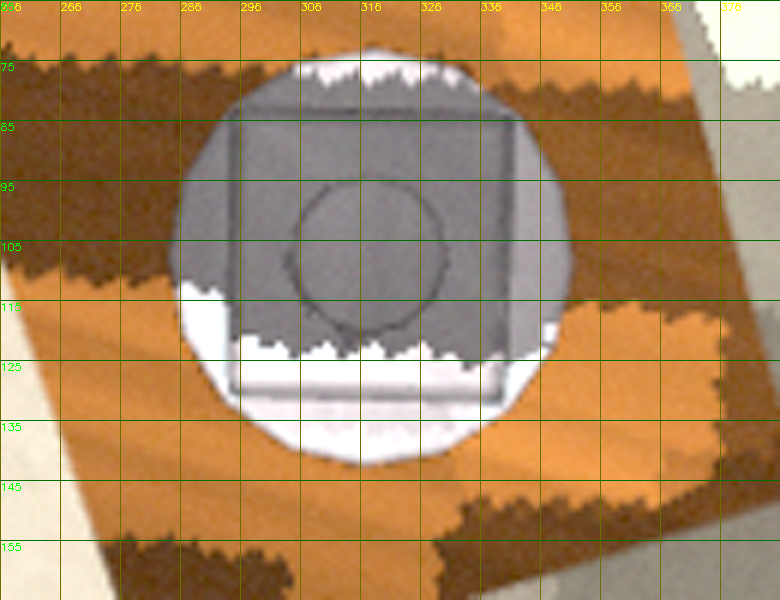

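The w2 picture shows the well at (299,84), lit, and the rest hole at (357,152), in shadow. The w3 crop shows the gauge from straight above: the plate centre is at (317.8,107.8) and the square grip is aligned with the tool to within about 1°. The arm was still settling in both pictures, so I'll check again at rest.

```bash
python3 - <<'E'
from h import *
import json
np.set_printoptions(precision=4,suppress=True)
o=robot.get_obs();m=robot.camera_model('wrist');print(o['time'],o['tool_pos'],o['ee_rot'],o['qvel'])
a=cv2.imread('pics/w3.png'); im=snap('wrist','w4')[:,:,::-1].copy()
t=a[68:148,278:358]; r=cv2.matchTemplate(im,t,cv2.TM_CCOEFF_NORMED);l=cv2.minMaxLoc(r);print('shift',l[1],l[3][0]-278,l[3][1]-68)
s=np.array([l[3][0]-278,l[3][1]-68])
for z,p in [(.091,(317.8,107.8)),(.135,(317.2,107.4))]: print('gauge',z,atz(m,np.array(p)+s,z), 'old',atz(json.load(open('cam_w3.json')),p,z))
m2=json.load(open('cam_w2.json'))
for p in [(299,84.5),(357,152.5)]: print([atz(m2,p,z)[:2] for z in (.087,.092,.097)])
E
```

```text
5.8 [ 0.5108 -0.2252  0.4003] [-3.1399 -0.0005  1.1182] [ 0.0354 -0.0242  0.014   0.0029  0.0023  0.0042]
shift 0.8398594260215759 3 5
gauge 0.091 [ 0.5483 -0.1496  0.091 ] old [ 0.5479 -0.1475  0.091 ]
gauge 0.135 [ 0.548  -0.1492  0.135 ] old [ 0.5477 -0.1477  0.135 ]
[array([0.4876, 0.1521]), array([0.4876, 0.1517]), array([0.4877, 0.1514])]
[array([0.5036, 0.0956]), array([0.5034, 0.0962]), array([0.5031, 0.0968])]
```

```bash
python3 -c "
from h import *
plan([.548,-.150,.40],1.117,3)
plan([.548,-.150,.293],1.117,4,[.548,-.150,.40],[np.pi,0,1.117])"
```

```text
[[0.69, 0.01, 0.01], [0.69, 0.01, 0.0], [0.695, 0.007, 0.007]] 
   [[-0.0, -0.0, 0.01], [-0.01, -0.0, 0.01], [-0.002, -0.006, 0.006]]
max 0.695 0.01
[[0.0, -0.0, 0.67], [0.0, -0.0, 0.67], [0.0, -0.0, 0.67], [0.0, -0.0, 0.665]] 
   [[0.0, 0.0, 0.0], [0.0, 0.0, 0.0], [0.0, 0.0, 0.0], [0.0, 0.0, 0.0]]
max 0.67 0.0
```

play_rows(
  translation=[
    [0.69,0.01,0],
    [0.69,0.01,0],
    [0.69,0.01,0],
    [0,0,0.66],
    [0,0,0.66],
    [0,0,0.66],
    [0,0,0.45],
    [0,0,0],
  ],
  twist=[
    [0,0,0],
    [0,0,0],
    [0,0,0],
    [0,0,0],
    [0,0,0],
    [0,0,0],
    [0,0,0],
    [0,0,0],
  ],
  gripper=[1,1,1,1,1,1,1,1],
)

```text
time: 6.65
tool_pos: [0.5469, -0.148, 0.3006]
ee_rot: [-3.135, 0.0, 1.123]
wrist_force: [-0.1, 0.8, -0.8]
width: 0.094
finger_force: 0.0
```

play_rows(
  translation=[
    [0,0,0],
    [0,0,0],
  ],
  twist=[
    [0,0,0],
    [0,0,0],
  ],
  gripper=[1,1],
)

```text
time: 6.85
tool_pos: [0.5484, -0.1493, 0.3058]
ee_rot: [3.138, -0.0, 1.121]
wrist_force: [-0.4, -0.8, -0.4]
width: 0.0942
finger_force: 0.0
```

play_rows(
  translation=[
    [0,0,0.13],
    [0,0,0.1],
    [0,0,0],
    [0,0,0],
  ],
  twist=[
    [0,0,0],
    [0,0,0],
    [0,0,0],
    [0,0,0],
  ],
  gripper=[1,1,1,1],
)

```text
time: 7.25
tool_pos: [0.548, -0.1496, 0.2945]
ee_rot: [-3.141, -0.0, 1.121]
wrist_force: [-0.2, 0.1, 0.2]
width: 0.0941
finger_force: 0.0
```

play_rows(
  translation=[
    [0,0,0],
    [0,0,0],
    [0,0,0],
    [0,0,0],
    [0,0,0],
    [0,0,0],
  ],
  twist=[
    [0,0,0],
    [0,0,0],
    [0,0,0],
    [0,0,0],
    [0,0,0],
    [0,0,0],
  ],
  gripper=[-1,-1,-1,-1,-1,-1],
)

```text
time: 7.85
tool_pos: [0.5481, -0.1495, 0.2947]
ee_rot: [-3.142, -0.0, 1.121]
wrist_force: [-0.4, -0.7, -0.3]
width: 0.0494
finger_force: 0.0
```

play_rows(
  translation=[
    [0,0,0],
    [0,0,0],
    [0,0,0],
    [0,0,0],
    [0,0,0],
    [0,0,0],
    [0,0,0],
  ],
  twist=[
    [0,0,0],
    [0,0,0],
    [0,0,0],
    [0,0,0],
    [0,0,0],
    [0,0,0],
    [0,0,0],
  ],
  gripper=[-1,-1,-1,-1,-1,-1,-1],
)

```text
time: 8.55
tool_pos: [0.5481, -0.1496, 0.2947]
ee_rot: [3.141, -0.0, 1.121]
wrist_force: [0.1, 0.6, -0.1]
width: 0.026
finger_force: 29.8
```

```bash
python3 -c "
from h import *
plan([.451,.078,.405],1.117,7,[.5481,-.1495,.405],[np.pi,0,1.121])"
```

```text
[[0.58, -0.67, -0.0], [0.58, -0.67, -0.0], [0.58, -0.66, -0.0], [0.58, -0.67, -0.0], [0.58, -0.66, -0.0], [0.58, -0.67, -0.0], [0.578, -0.666, -0.0]] 
   [[0.0, -0.0, 0.01], [-0.0, -0.0, 0.0], [-0.0, -0.0, 0.01], [-0.0, -0.0, 0.0], [-0.0, -0.0, 0.01], [-0.0, -0.0, 0.0], [-0.0, -0.0, 0.01]]
max 0.67 0.01
```

play_rows(
  translation=[
    [0,0,-0.3],
    [0,0,-0.6],
    [0,0,-0.7],
    [0,0,-0.7],
    [0,0,-0.45],
    [0,0,0],
    [0,0,0],
  ],
  twist=[
    [0,0,0],
    [0,0,0],
    [0,0,0],
    [0,0,0],
    [0,0,0],
    [0,0,0],
    [0,0,0],
  ],
  gripper=[-1,-1,-1,-1,-1,-1,-1],
)

```text
time: 9.25
tool_pos: [0.5479, -0.1495, 0.4046]
ee_rot: [-3.141, -0.0, 1.121]
wrist_force: [0.4, -0.1, -2.3]
width: 0.026
finger_force: 29.8
```

play_rows(
  translation=[
    [0.3,-0.35,0],
    [0.6,-0.67,0],
    [0.65,-0.76,0],
    [0.65,-0.76,0],
    [0.65,-0.76,0],
    [0.6,-0.7,0],
    [0.4,-0.47,0],
    [0.21,-0.2,0],
  ],
  twist=[
    [0,0,0],
    [0,0,0],
    [0,0,0],
    [0,0,0],
    [0,0,0],
    [0,0,0],
    [0,0,0],
    [0,0,0],
  ],
  gripper=[-1,-1,-1,-1,-1,-1,-1,-1],
)

```text
time: 10.05
tool_pos: [0.4486, 0.0801, 0.4032]
ee_rot: [-3.139, 0.001, 1.124]
wrist_force: [-0.6, 0.0, -2.6]
width: 0.0263
finger_force: 29.8
```

play_rows(
  translation=[
    [0,0,0],
    [0,0,0],
    [0,0,0],
    [0,0,0],
    [0,0,0],
  ],
  twist=[
    [0,0,0],
    [0,0,0],
    [0,0,0],
    [0,0,0],
    [0,0,0],
  ],
  gripper=[-1,-1,-1,-1,-1],
)

```text
time: 10.55
tool_pos: [0.4509, 0.0772, 0.4045]
ee_rot: [-3.141, 0.0, 1.119]
wrist_force: [0.5, -0.6, -2.5]
width: 0.0263
finger_force: 29.8
```

```bash
python3 - <<'E'
from h import *
import json
np.set_printoptions(precision=4,suppress=True)
o=robot.get_obs();m=robot.camera_model('wrist');print(o['time'],o['tool_pos'],o['ee_rot'],o['qvel'])
im=snap('wrist','w5')[:,:,::-1].copy()
json.dump({k:np.array(v).tolist() for k,v in m.items()},open('cam_w5.json','w'))
o=robot.get_obs();print(o['time'],o['tool_pos'])
c=im[40:290,170:490]; c=cv2.resize(c,None,fx=2.5,fy=2.4*1,interpolation=cv2.INTER_CUBIC)
full=cv2.resize(im,(440,330))
wu=proj(m,[.486,.154,.09]);ru=proj(m,[.503,.096,.09]);print(wu,ru)
out=np.zeros((600,800,3),'uint8')
def cr(u,v,f=8,w=50):
    u0,v0=int(u-w/2),int(v-w/2);a=im[v0:v0+w,u0:u0+w].astype(float)
    a=np.clip(a/np.percentile(a,95),0,1)**.6*255
    a=cv2.resize(a.astype('uint8'),None,fx=f,fy=f,interpolation=cv2.INTER_CUBIC)
    for i in range(0,w,10):
        cv2.line(a,(f*i,0),(f*i,999),(0,150,150),1);cv2.putText(a,str(u0+i),(f*i,10),0,.35,(0,0,255))
        cv2.line(a,(0,f*i),(999,f*i),(0,150,0),1);cv2.putText(a,str(v0+i),(0,f*i+10),0,.35,(0,0,255))
    return a
out[:400,:400]=cr(*wu);out[:400,400:]=cr(*ru);out[400:,:266]=cv2.resize(im,(266,200))
cv2.imwrite('pics/w5c.png',out)
E
```

```text
10.55 [0.4509 0.0772 0.4045] [-3.1414  0.0002  1.1193] [ 0.0034 -0.0029 -0.0001 -0.0003  0.0021 -0.0001]
10.6 [0.4508 0.0773 0.4046]Traceback (most recent call last):
  File "<stdin>", line 10, in <module>
  File "h.py", line 16, in proj
    m=robot.camera_model(cam)
ValueError: cameras: side, top, wrist
```

```bash
sed -i "s/    m=robot.camera_model(cam)$/    m=robot.camera_model(cam) if isinstance(cam,str) else cam/" h.py; python3 - <<'E'
from h import *
import json
m=json.load(open('cam_w5.json')); im=cv2.imread('pics/w5.png')
wu=proj(m,[.486,.154,.09]);ru=proj(m,[.503,.096,.09]);print(wu,ru)
out=np.zeros((600,800,3),'uint8')
def cr(u,v,f=8,w=50):
    u0,v0=int(u-w/2),int(v-w/2);a=im[v0:v0+w,u0:u0+w].astype(float)
    a=np.clip(a/np.percentile(a,95),0,1)**.6*255
    a=cv2.resize(a.astype('uint8'),None,fx=f,fy=f,interpolation=cv2.INTER_CUBIC)
    for i in range(0,w,10):
        cv2.line(a,(f*i,0),(f*i,999),(0,150,150),1);cv2.putText(a,str(u0+i),(f*i,10),0,.35,(0,0,255))
        cv2.line(a,(0,f*i),(999,f*i),(0,150,0),1);cv2.putText(a,str(v0+i),(0,f*i+10),0,.35,(0,0,255))
    return a
out[:400,:400]=cr(*wu);out[:400,400:]=cr(*ru);out[400:,:266]=cv2.resize(im,(266,200))
cv2.imwrite('pics/w5c.png',out)
E
```

```text
[316.24466806 112.38001026] [375.2857361 179.5820364]
```

View pics/w5c.png

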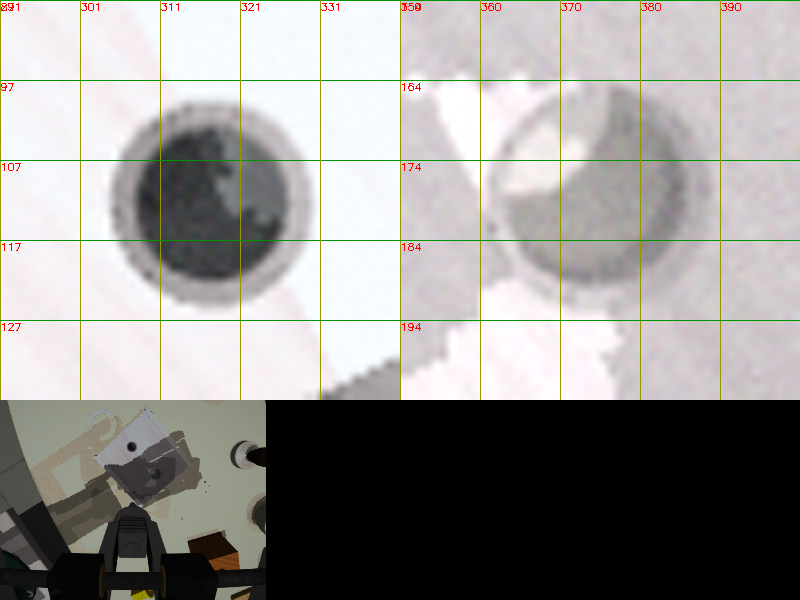

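Well centre is at pixel (317.4,112.3) and rest hole centre at (374.7,178.1). The gauge is held at the bottom of the picture.

```bash
python3 - <<'E'
from h import *
import json
np.set_printoptions(precision=4,suppress=True)
m=json.load(open('cam_w5.json'))
for z in (.087,.092,.097):
    a=atz(m,(317.4,112.3),z);b=atz(m,(374.7,178.1),z);print(z,a,b,np.linalg.norm(a-b))
    o,d=ray(m,(317.4,112.3));print('chamfer dia',25.35/m['camera_matrix'][0][0]*(a-o)@(-np.array([0,0,1])))
w=atz(m,(317.4,112.3),.092)
plan([w[0],w[1],.4045],1.117,4)
for c in ['top','side']:
    robot.snapshot(c)
    for n in ['well_mouth','rest_hole']: print(c,n,[(round(d['score'],2),np.array(d['centre'])) for d in robot.spot_point(n,c)][:2])
E
```

```text
0.087 [0.4867 0.1537 0.087 ] [0.5032 0.0965 0.087 ] 0.059510755152861854
chamfer dia 0.017568897465268168
0.092 [0.4867 0.1537 0.092 ] [0.5029 0.0975 0.092 ] 0.058509562213848954
chamfer dia 0.017273323059544595
0.097 [0.4867 0.1537 0.097 ] [0.5027 0.0984 0.097 ] 0.057508369274836026
chamfer dia 0.016977748653821022
[[0.53, -0.01, 0.0], [0.53, -0.01, 0.0], [0.53, -0.0, 0.0], [0.521, -0.007, 0.002]] 
   [[-0.0, 0.0, 0.01], [-0.0, 0.0, 0.0], [-0.0, 0.0, 0.01], [-0.002, 0.001, 0.005]]
max 0.53 0.01
top well_mouth [(0.72, array([0.4841, 0.1541, 0.0813]))]
top rest_hole [(0.65, array([0.5017, 0.095 , 0.084 ]))]
side well_mouth [(0.87, array([0.4859, 0.1519, 0.087 ]))]
side rest_hole [(0.93, array([0.5042, 0.0963, 0.0838]))]
```

play_rows(
  translation=[
    [0.53,-0.01,0],
    [0.53,-0.01,0],
    [0.53,0,0],
    [0.52,-0.01,0],
    [0,0,0.2],
    [0,0,0.2],
    [0,0,0.2],
    [0,0,0],
  ],
  twist=[
    [0,0,0],
    [0,0,0],
    [0,0,0],
    [0,0,0],
    [0,0,0],
    [0,0,0],
    [0,0,0],
    [0,0,0],
  ],
  gripper=[-1,-1,-1,-1,-1,-1,-1,-1],
)

```text
time: 11.7
tool_pos: [0.4855, 0.1537, 0.3786]
ee_rot: [-3.139, 0.003, 1.12]
wrist_force: [-0.0, 0.1, -2.8]
width: 0.0263
finger_force: 29.8
```

play_rows(
  translation=[
    [0,0,0],
    [0,0,0],
    [0,0,0],
  ],
  twist=[
    [0,0,0],
    [0,0,0],
    [0,0,0],
  ],
  gripper=[-1,-1,-1],
)

```text
time: 12.0
tool_pos: [0.4861, 0.1542, 0.3813]
ee_rot: [3.141, -0.001, 1.12]
wrist_force: [0.1, 0.5, -1.6]
width: 0.0259
finger_force: 29.8
```

```bash
python3 - <<'E'
from h import *
a=snap('side','s2')[:,:,::-1]
u=proj('side',[.487,.154,.10]);u0,v0=int(u[0])-45,int(u[1])-65
c=cv2.resize(a[v0:v0+100,u0:u0+110],None,fx=6,fy=6,interpolation=cv2.INTER_CUBIC)
cv2.imwrite('pics/s2c.png',c);print(robot.get_obs()['tool_pos'],u0,v0)
for z in (.087,.092,.097): print((proj('side',[.4867,.1537,z])-[u0,v0])*6)
E
```

```text
[0.48616075 0.15426533 0.38124389] 216 130
[275.91850756 428.13073003]
[275.49167853 413.93837121]
[275.06374016 399.68355563]
```

View pics/s2c.png

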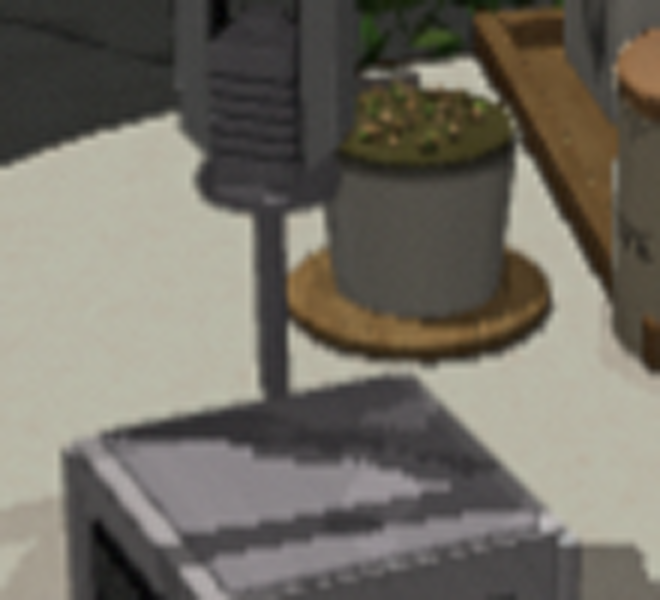

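play_rows(
  translation=[
    [0,0.015,0.12],
    [0,0,0.12],
    [0,0,0.12],
    [0,0,0],
  ],
  twist=[
    [0,0,0],
    [0,0,0],
    [0,0,0],
    [0,0,0],
  ],
  gripper=[-1,-1,-1,-1],
)

```text
time: 12.45
tool_pos: [0.4864, 0.1542, 0.3649]
ee_rot: [-3.14, 0.001, 1.121]
wrist_force: [-0.8, 1.3, -2.0]
width: 0.026
finger_force: 29.8
```

play_rows(
  translation=[
    [0,0,0.1],
    [0,0,0.1],
    [0,0,0],
  ],
  twist=[
    [0,0,0],
    [0,0,0],
    [0,0,0],
  ],
  gripper=[-1,-1,-1],
)

```text
time: 12.75
tool_pos: [0.4865, 0.1542, 0.3574]
ee_rot: [-3.14, 0.001, 1.121]
wrist_force: [0.1, -0.3, -2.1]
width: 0.0263
finger_force: 29.8
```

play_rows(
  translation=[
    [0,0,0.12],
    [0,0,0.12],
    [0,0,0.12],
    [0,0,0.12],
  ],
  twist=[
    [0,0,0],
    [0,0,0],
    [0,0,0],
    [0,0,0],
  ],
  gripper=[-1,-1,-1,-1],
)

```text
time: 13.15
tool_pos: [0.4866, 0.1542, 0.3385]
ee_rot: [-3.141, 0.0, 1.121]
wrist_force: [-0.4, 0.8, -1.6]
width: 0.0257
finger_force: 29.8
```

play_rows(
  translation=[
    [0,0,0.1],
    [0,0,0.1],
    [0,0,0.1],
    [0,0,0.1],
  ],
  twist=[
    [0,0,0],
    [0,0,0],
    [0,0,0],
    [0,0,0],
  ],
  gripper=[-1,-1,-1,-1],
)

```text
time: 13.55
tool_pos: [0.4867, 0.1542, 0.3228]
ee_rot: [3.142, -0.0, 1.121]
wrist_force: [-0.5, -0.4, -1.9]
width: 0.0262
finger_force: 29.8
```

play_rows(
  translation=[
    [0,0,0.08],
    [0,0,0.05],
    [0,0,0],
  ],
  twist=[
    [0,0,0],
    [0,0,0],
    [0,0,0],
  ],
  gripper=[-1,-1,-1],
)

```text
time: 13.85
tool_pos: [0.4866, 0.1542, 0.3187]
ee_rot: [3.141, -0.0, 1.121]
wrist_force: [-1.3, -0.9, 3.3]
width: 0.026
finger_force: 29.8
```

play_rows(
  translation=[
    [0,0,0.05],
    [0,0,0.05],
    [0,0,0.05],
    [0,0,0.05],
  ],
  twist=[
    [0,0,0],
    [0,0,0],
    [0,0,0],
    [0,0,0],
  ],
  gripper=[-1,-1,-1,-1],
)

```text
time: 14.25
tool_pos: [0.4867, 0.1542, 0.3099]
ee_rot: [3.141, -0.0, 1.121]
wrist_force: [-1.2, -0.0, 3.9]
width: 0.0264
finger_force: 29.8
```

play_rows(
  translation=[
    [0,0,0.04],
    [0,0,0.03],
    [0,0,0],
  ],
  twist=[
    [0,0,0],
    [0,0,0],
    [0,0,0],
  ],
  gripper=[-1,-1,-1],
)

```text
time: 14.55
tool_pos: [0.4867, 0.1542, 0.3068]
ee_rot: [-3.142, -0.0, 1.121]
wrist_force: [-0.7, -0.1, 3.1]
width: 0.0261
finger_force: 29.8
```

play_rows(
  translation=[
    [0,0,0.02],
    [0,0,0.02],
    [0,0,0.02],
    [0,0,0],
  ],
  twist=[
    [0,0,0],
    [0,0,0],
    [0,0,0],
    [0,0,0],
  ],
  gripper=[-1,-1,-1,-1],
)

```text
time: 14.95
tool_pos: [0.4867, 0.1542, 0.3046]
ee_rot: [3.141, -0.0, 1.121]
wrist_force: [-0.6, -0.2, 3.6]
width: 0.0256
finger_force: 29.8
```

play_rows(
  translation=[
    [0,0,0.02],
    [0,0,0.02],
    [0,0,0],
  ],
  twist=[
    [0,0,0],
    [0,0,0],
    [0,0,0],
  ],
  gripper=[-1,-1,-1],
)

```text
time: 15.25
tool_pos: [0.4867, 0.1542, 0.303]
ee_rot: [3.141, -0.0, 1.121]
wrist_force: [-1.0, -0.6, 2.8]
width: 0.0259
finger_force: 29.8
```

play_rows(
  translation=[
    [0,0,0.02],
    [0,0,0.02],
    [0,0,0],
  ],
  twist=[
    [0,0,0],
    [0,0,0],
    [0,0,0],
  ],
  gripper=[-1,-1,-1],
)

```text
time: 15.55
tool_pos: [0.4867, 0.1542, 0.3013]
ee_rot: [3.142, -0.0, 1.121]
wrist_force: [-1.5, 0.2, 3.6]
width: 0.0258
finger_force: 29.8
```

Still sliding at the rod friction, so I'll keep feeling downward.

play_rows(
  translation=[
    [0,0,0.02],
    [0,0,0.02],
    [0,0,0],
  ],
  twist=[
    [0,0,0],
    [0,0,0],
    [0,0,0],
  ],
  gripper=[-1,-1,-1],
)

```text
time: 15.85
tool_pos: [0.4867, 0.1542, 0.2997]
ee_rot: [3.142, -0.0, 1.121]
wrist_force: [-0.5, 0.2, 3.5]
width: 0.0263
finger_force: 29.8
```

play_rows(
  translation=[
    [0,0,0.02],
    [0,0,0.02],
    [0,0,0],
  ],
  twist=[
    [0,0,0],
    [0,0,0],
    [0,0,0],
  ],
  gripper=[-1,-1,-1],
)

```text
time: 16.15
tool_pos: [0.4867, 0.1542, 0.2981]
ee_rot: [3.142, -0.0, 1.121]
wrist_force: [0.1, 0.0, 3.7]
width: 0.0259
finger_force: 29.8
```

play_rows(
  translation=[
    [0,0,0.02],
    [0,0,0.02],
    [0,0,0],
  ],
  twist=[
    [0,0,0],
    [0,0,0],
    [0,0,0],
  ],
  gripper=[-1,-1,-1],
)

```text
time: 16.45
tool_pos: [0.4867, 0.1542, 0.2967]
ee_rot: [3.141, -0.0, 1.121]
wrist_force: [-0.4, -0.7, 4.0]
width: 0.026
finger_force: 29.8
```

play_rows(
  translation=[
    [0,0,0.01],
    [0,0,0.01],
    [0,0,0],
  ],
  twist=[
    [0,0,0],
    [0,0,0],
    [0,0,0],
  ],
  gripper=[-1,-1,-1],
)

```text
time: 16.75
tool_pos: [0.4866, 0.1542, 0.2967]
ee_rot: [3.141, -0.0, 1.121]
wrist_force: [-2.4, 0.4, 6.3]
width: 0.0264
finger_force: 29.8
```

play_rows(
  translation=[
    [0,0,0.02],
    [0,0,0.02],
    [0,0,0],
  ],
  twist=[
    [0,0,0],
    [0,0,0],
    [0,0,0],
  ],
  gripper=[-1,-1,-1],
)

```text
time: 17.05
tool_pos: [0.4866, 0.1542, 0.2966]
ee_rot: [3.141, -0.001, 1.121]
wrist_force: [-3.8, -0.3, 13.0]
width: 0.026
finger_force: 29.8
```

Wrist reads 13 N, so contact is about 15 N. I'll hold here.

play_rows(
  translation=[
    [0,0,0],
    [0,0,0],
    [0,0,0],
    [0,0,0],
    [0,0,0],
    [0,0,0],
    [0,0,0],
    [0,0,0],
  ],
  twist=[
    [0,0,0],
    [0,0,0],
    [0,0,0],
    [0,0,0],
    [0,0,0],
    [0,0,0],
    [0,0,0],
    [0,0,0],
  ],
  gripper=[-1,-1,-1,-1,-1,-1,-1,-1],
)

```text
time: 17.85
tool_pos: [0.4865, 0.1542, 0.2966]
ee_rot: [3.141, -0.001, 1.121]
wrist_force: [-4.2, -0.8, 12.7]
width: 0.0257
finger_force: 29.8
```

play_rows(
  translation=[
    [0,0,0],
    [0,0,0],
    [0,0,0],
    [0,0,0],
    [0,0,0],
    [0,0,0],
    [0,0,0],
    [0,0,0],
  ],
  twist=[
    [0,0,0],
    [0,0,0],
    [0,0,0],
    [0,0,0],
    [0,0,0],
    [0,0,0],
    [0,0,0],
    [0,0,0],
  ],
  gripper=[-1,-1,-1,-1,-1,-1,-1,-1],
)

```text
time: 18.65
tool_pos: [0.4865, 0.1542, 0.2966]
ee_rot: [3.141, -0.001, 1.121]
wrist_force: [-4.3, -1.9, 13.4]
width: 0.0258
finger_force: 29.8
```

```bash
python3 - <<'E'
from h import *
o=robot.get_obs();print({k:np.round(o[k],4) for k in ['time','tool_pos','ee_rot','wrist_force','wrist_torque']})
robot.snapshot('side');print(robot.spot_point('stop_face','side')[:2],robot.spot_point('gauge_grip','side')[:2])
o=robot.get_obs();print(o['wrist_force'])
E
```

```text
{'time': np.float64(18.65), 'tool_pos': array([0.4865, 0.1542, 0.2966]), 'ee_rot': array([ 3.1407e+00, -7.0000e-04,  1.1209e+00]), 'wrist_force': array([-4.343 , -1.9178, 13.3902]), 'wrist_torque': array([-0.2175,  1.0914, -0.0481])}
[{'centre': [0.4866, 0.1514, 0.0866], 'score': 0.96}, {'centre': [0.3813, -0.1741, 0.0268], 'score': 0.95}] [{'centre': [0.3504, -0.1781, 0.0201], 'score': 0.92}, {'centre': [0.4898, 0.1558, 0.1121], 'score': 0.8}]
[-5.2018915  -0.22689465 13.04373188]
```

Held over 1.5 s at about 15 N contact. Next I'll lift straight out.

play_rows(
  translation=[
    [0,0,-0.05],
    [0,0,-0.05],
    [0,0,-0.05],
    [0,0,-0.1],
    [0,0,-0.15],
    [0,0,-0.15],
    [0,0,-0.15],
    [0,0,-0.15],
  ],
  twist=[
    [0,0,0],
    [0,0,0],
    [0,0,0],
    [0,0,0],
    [0,0,0],
    [0,0,0],
    [0,0,0],
    [0,0,0],
  ],
  gripper=[-1,-1,-1,-1,-1,-1,-1,-1],
)

```text
time: 19.6
tool_pos: [0.4867, 0.1542, 0.329]
ee_rot: [3.141, -0.0, 1.121]
wrist_force: [0.4, -0.4, -2.4]
width: 0.0262
finger_force: 29.8
```

play_rows(
  translation=[
    [0,0,-0.2],
    [0,0,-0.2],
    [0,0,-0.2],
    [0,0,-0.2],
    [0,0,-0.2],
    [0,0,-0.2],
    [0,0,0],
    [0,0,0],
  ],
  twist=[
    [0,0,0],
    [0,0,0],
    [0,0,0],
    [0,0,0],
    [0,0,0],
    [0,0,0],
    [0,0,0],
    [0,0,0],
  ],
  gripper=[-1,-1,-1,-1,-1,-1,-1,-1],
)

```text
time: 20.4
tool_pos: [0.4867, 0.1542, 0.3764]
ee_rot: [3.141, -0.0, 1.121]
wrist_force: [-0.5, 0.6, -2.0]
width: 0.0259
finger_force: 29.8
```

```bash
python3 - <<'E'
from h import *
o=robot.get_obs();p=o['tool_pos'];print(p,o['ee_rot'])
plan([.5032,.0964,p[2]],1.121,4)
a=snap('side','s3')[:,:,::-1]
u=proj('side',[.487,.154,.10]);u0,v0=int(u[0])-45,int(u[1])-65
cv2.imwrite('pics/s3c.png',cv2.resize(a[v0:v0+100,u0:u0+110],None,fx=6,fy=6,interpolation=cv2.INTER_CUBIC))
E
```

```text
[0.48666662 0.15420241 0.37643258] [ 3.14139136e+00 -2.40407375e-04  1.12082348e+00]
[[-0.28, 0.25, -0.0], [-0.28, 0.25, -0.0], [-0.28, 0.25, -0.0], [-0.281, 0.251, -0.0]] 
   [[0.0, -0.0, -0.0], [0.0, -0.0, -0.0], [0.0, -0.0, -0.0], [0.002, -0.002, -0.002]]
max 0.281 0.002
```

View pics/s3c.png

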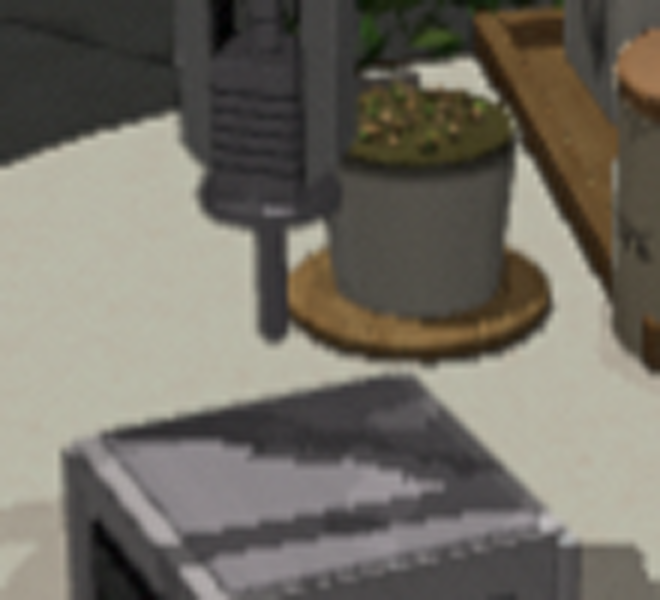

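The rod is now shorter (it ends at (272,335) in the crop), upright and clear of the deck. Next I'll move over the rest hole.

play_rows(
  translation=[
    [-0.28,0.25,0],
    [-0.28,0.25,0],
    [-0.28,0.25,0],
    [-0.28,0.25,0],
    [0,0,0],
    [0,0,0],
    [0,0,0],
  ],
  twist=[
    [0,0,0],
    [0,0,0],
    [0,0,0],
    [0,0,0],
    [0,0,0],
    [0,0,0],
    [0,0,0],
  ],
  gripper=[-1,-1,-1,-1,-1,-1,-1],
)

```text
time: 21.15
tool_pos: [0.5031, 0.0965, 0.3763]
ee_rot: [-3.141, -0.0, 1.121]
wrist_force: [0.3, -0.2, -1.7]
width: 0.026
finger_force: 29.8
```

play_rows(
  translation=[
    [0,0,0.15],
    [0,0,0.15],
    [0,0,0.15],
    [0,0,0.1],
    [0,0,0.05],
    [0,0,0],
  ],
  twist=[
    [0,0,0],
    [0,0,0],
    [0,0,0],
    [0,0,0],
    [0,0,0],
    [0,0,0],
  ],
  gripper=[-1,-1,-1,-1,-1,-1],
)

```text
time: 21.75
tool_pos: [0.5031, 0.0965, 0.3517]
ee_rot: [-3.141, 0.0, 1.121]
wrist_force: [0.5, 1.1, -2.2]
width: 0.0258
finger_force: 29.8
```

play_rows(
  translation=[
    [0,0,0.05],
    [0,0,0.05],
    [0,0,0.05],
    [0,0,0.05],
    [0,0,0],
  ],
  twist=[
    [0,0,0],
    [0,0,0],
    [0,0,0],
    [0,0,0],
    [0,0,0],
  ],
  gripper=[-1,-1,-1,-1,-1],
)

```text
time: 22.25
tool_pos: [0.5031, 0.0964, 0.3438]
ee_rot: [-3.141, 0.0, 1.121]
wrist_force: [-0.6, -0.3, -2.7]
width: 0.0261
finger_force: 29.8
```

play_rows(
  translation=[
    [0,0,0.03],
    [0,0,0.03],
    [0,0,0.03],
    [0,0,0],
  ],
  twist=[
    [0,0,0],
    [0,0,0],
    [0,0,0],
    [0,0,0],
  ],
  gripper=[-1,-1,-1,-1],
)

```text
time: 22.65
tool_pos: [0.5031, 0.0964, 0.3404]
ee_rot: [-3.141, 0.0, 1.121]
wrist_force: [0.5, -0.3, -2.1]
width: 0.0258
finger_force: 29.8
```

play_rows(
  translation=[
    [0,0,0.05],
    [0,0,0.05],
    [0,0,0.05],
    [0,0,0],
  ],
  twist=[
    [0,0,0],
    [0,0,0],
    [0,0,0],
    [0,0,0],
  ],
  gripper=[-1,-1,-1,-1],
)

```text
time: 23.05
tool_pos: [0.5031, 0.0964, 0.3341]
ee_rot: [-3.141, 0.0, 1.121]
wrist_force: [0.1, -0.2, -2.5]
width: 0.0255
finger_force: 29.8
```

Tip is below deck level with no force, so it is in the hole.

play_rows(
  translation=[
    [0,0,0.12],
    [0,0,0.15],
    [0,0,0.15],
    [0,0,0.15],
    [0,0,0.12],
    [0,0,0.08],
    [0,0,0.04],
    [0,0,0],
  ],
  twist=[
    [0,0,0],
    [0,0,0],
    [0,0,0],
    [0,0,0],
    [0,0,0],
    [0,0,0],
    [0,0,0],
    [0,0,0],
  ],
  gripper=[-1,-1,-1,-1,-1,-1,-1,-1],
)

```text
time: 23.85
tool_pos: [0.5032, 0.0964, 0.3021]
ee_rot: [-3.141, 0.0, 1.121]
wrist_force: [0.6, 0.0, -2.0]
width: 0.0258
finger_force: 29.8
```

play_rows(
  translation=[
    [0,0,0.02],
    [0,0,0.02],
    [0,0,0],
  ],
  twist=[
    [0,0,0],
    [0,0,0],
    [0,0,0],
  ],
  gripper=[-1,-1,-1],
)

```text
time: 24.15
tool_pos: [0.5032, 0.0964, 0.3008]
ee_rot: [3.141, -0.0, 1.121]
wrist_force: [0.5, -0.1, -2.3]
width: 0.0257
finger_force: 29.8
```

play_rows(
  translation=[
    [0,0,0.04],
    [0,0,0.03],
    [0,0,0.02],
    [0,0,0.02],
    [0,0,0],
    [0,0,0],
  ],
  twist=[
    [0,0,0],
    [0,0,0],
    [0,0,0],
    [0,0,0],
    [0,0,0],
    [0,0,0],
  ],
  gripper=[-1,-1,-1,-1,-1,-1],
)

```text
time: 24.75
tool_pos: [0.5032, 0.0964, 0.2966]
ee_rot: [3.142, -0.0, 1.121]
wrist_force: [-1.6, 0.2, 1.1]
width: 0.0258
finger_force: 29.8
```

play_rows(
  translation=[
    [0,0,-0.01],
    [0,0,0],
    [0,0,0],
    [0,0,0],
    [0,0,0],
    [0,0,0],
    [0,0,0],
    [0,0,0],
  ],
  twist=[
    [0,0,0],
    [0,0,0],
    [0,0,0],
    [0,0,0],
    [0,0,0],
    [0,0,0],
    [0,0,0],
    [0,0,0],
  ],
  gripper=[-1,0.2,0.2,0.2,0.2,0.2,0.2,0.2],
)

```text
time: 25.55
tool_pos: [0.5032, 0.0965, 0.2967]
ee_rot: [3.142, -0.0, 1.121]
wrist_force: [-0.9, -0.1, -0.8]
width: 0.0563
finger_force: 0.0
```

play_rows(
  translation=[
    [0,0,0],
    [0,0,0],
    [0,0,-0.1],
    [0,0,-0.3],
    [0,0,-0.6],
    [0,0,-0.8],
    [0,0,-0.8],
    [0,0,-0.6],
  ],
  twist=[
    [0,0,0],
    [0,0,0],
    [0,0,0],
    [0,0,0],
    [0,0,0],
    [0,0,0],
    [0,0,0],
    [0,0,0],
  ],
  gripper=[0.2,0.2,0.2,0.2,0.2,0.2,0.2,0.2],
)

```text
time: 26.35
tool_pos: [0.503, 0.0964, 0.4284]
ee_rot: [3.138, -0.002, 1.121]
wrist_force: [1.0, -0.5, 0.1]
width: 0.0562
finger_force: 0.0
```

```bash
python3 - <<'E'
from h import *
o=robot.get_obs();print(o['time'],o['tool_pos'],o['wrist_force'],o['width'])
a=snap('side','s4')[:,:,::-1];print(robot.spot_point('stop_face','side')[:2])
u=proj('side',[.503,.096,.10]);u0,v0=int(u[0])-60,int(u[1])-60
c=cv2.resize(a[v0:v0+100,u0:u0+120],None,fx=6,fy=6,interpolation=cv2.INTER_CUBIC)
cv2.imwrite('pics/s4c.png',c)
E
```

```text
26.35 [0.50304982 0.09643251 0.42837779] [ 0.98406618 -0.48354571  0.13355221] 0.056169312416766745
[{'centre': [0.3775, -0.1742, 0.0225], 'score': 0.77}, {'centre': [0.5036, 0.0948, 0.089], 'score': 0.63}]
```

View pics/s4c.png

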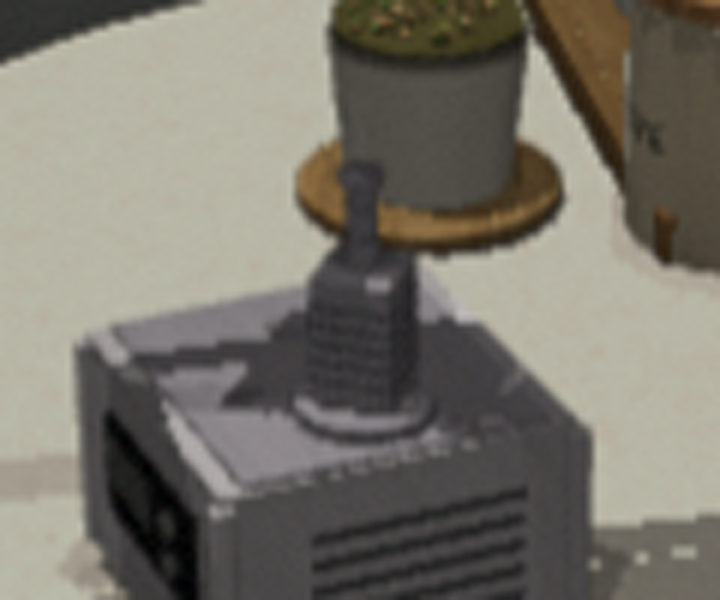

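The picture shows the gauge upright, with its plate flat on the deck at the rest hole (crop (365,410)) and the rod cap raised. The gripper is clear. I'll let the arm settle, then hand in.

play_rows(
  translation=[
    [0,0,0],
    [0,0,0],
    [0,0,0],
    [0,0,0],
  ],
  twist=[
    [0,0,0],
    [0,0,0],
    [0,0,0],
    [0,0,0],
  ],
  gripper=[0.2,0.2,0.2,0.2],
)

```text
time: 26.85
tool_pos: [0.5031, 0.0964, 0.4231]
ee_rot: [-3.139, 0.001, 1.121]
wrist_force: [-0.6, 0.2, -0.2]
width: 0.0565
finger_force: 0.0
```

```bash
python3 -c "
from bench import robot
print(robot.close_job())"
```

```text
the job is handed in; nothing more can be done
None
```

I measured the well with the gauge, holding the plate on the deck at about 15 N for over 1.5 s, then left the gauge released and seated in the rest hole; the job went in at about 27 s of the 67 s allowed and returned no verdict.

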